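# Lift the seeded roll off the cooling rack with the tongs

### The job

The rolls are fresh from the oven and cooling on the wire rack, and I want to see whether the dark seeded one is baked through underneath. Pick up the kitchen tongs, close them on the dark seeded roll, lift it off the rack and finish while still holding it up in the tongs, at least 10 cm clear above the rack, so that I can look at its base. The rolls are touched with the tongs only, never with the gripper, and the four golden rolls stay where they are.

Things in the scene. Friction and masses are not known exactly. Their poses are not given: they have to be found in the camera images.
- tongs: sprung steel kitchen tongs, 240 mm long, 22 mm high, 130 g, lying flat on the worktop as an open V: the blades close towards each other in the horizontal plane. Origin: on the pivot axis at the closed end, level with the underside; x runs along the middle line to the jaws, y to the left blade, z up. The blades turn equally; a spring holds them open (6 to 10 N across the grips)
- tongs_grip (a point): where to grip: on the middle line between the two black grips, 110 mm from the pivot (about the balance point), 11 mm above the underside; axes as tongs. The grips are 22 mm high, run from 70 to 150 mm from the pivot and measure 64 mm over their outer faces when open; the gripper takes both at once from above, closing across them
- tongs_jaw (a point): the point midway between the jaws, 100 mm ahead of tongs_grip, 11 mm above the underside; axes as tongs. Jaws 22 mm high, 3 mm thick, from 175 to 240 mm from the pivot, 100 mm apart inside when open; each mm of squeeze at the grips closes them by about 1.9 mm, so that on a 56 mm roll the grips measure about 40 mm
- tongs_left: the left blade of the tongs (y > 0) with its grip and jaw; origin on the pivot axis
- tongs_right: the right blade of the tongs (y < 0) with its grip and jaw; origin on the pivot axis
- rack: wire cooling rack, fixed, 220 mm (its x) by 340 mm (its y), wires 25 mm above the worktop; origin at its centre on the worktop, x to the back, z up. Five round rolls stand on it: three in the front row (x about -0.052, about 105 mm apart), one of them the seeded one, and two in the back row (about 107 mm behind)
- roll_seeded: the dark brown roll with pale seeds on its top, 45 g, firm; round, 56 mm across, 40 mm high; always in the front row of the rack. Origin at the centre of its underside, z up
- roll_seeded_mid (a point): the middle of the dark seeded roll where it is widest (56 mm across, near-upright sides from 13 to 20 mm above its base), 16.5 mm above its base
- roll_a: golden roll with a cross cut, front row; size and origin as the seeded one
- roll_b: golden roll with one slash, front row; size and origin as the seeded one
- roll_c: golden roll with a cross cut, back row; size and origin as the seeded one
- roll_d: golden roll with one slash, back row; size and origin as the seeded one
There are look-alikes about, which are no part of the job. Of the things like the roll_seeded, leave any that is purple, red or turquoise; of the rest the larger one is meant.

How it is judged:
On the way, in this order (a step that is already met when the one before it is completed fails the run):
1. the tongs are picked up in the gripper, clear of the worktop (contact force between the fingers and tongs_left above 0.5 N and contact force between the fingers and tongs_right above 0.5 N and height (world z) of tongs_grip above 0.025 m), for 0.2 s.
2. both jaws are closed on the dark seeded roll while it still stands on the rack (contact force between each of tongs_left, tongs_right and roll_seeded above 0.5 N and height (world z) of roll_seeded below 0.05 m and distance of roll_seeded from where it was at the start of the episode below 0.04 m), for 0.2 s.
At the end, for the whole second after the job is handed in: The gripper holds both blades of the tongs and both jaws press on the dark seeded roll (middle within 35 mm of the jaw point); its base is over 120 mm above the worktop (95 mm above the rack), it hangs still, untouched by the gripper; the golden rolls are within 20 mm of where they stood (height (world z) of roll_seeded above 0.12 m and contact force between each of tongs_left, tongs_right and roll_seeded above 0.5 N and distance between roll_seeded_mid and tongs_jaw below 0.035 m and contact force between the fingers and tongs_left above 0.5 N and contact force between the fingers and tongs_right above 0.5 N and contact force between each of the arm, the fingers and roll_seeded below 0.1 N and linear speed of roll_seeded below 0.03 m/s and distance of each of roll_a, roll_b, roll_c, roll_d from where it was at the start of the episode below 0.02 m); the arm keeps its last pose, push and grip.
It fails at once if the gripper or arm touches a roll instead of the tongs (contact force between any of the fingers, the arm and roll_seeded above 0.3 N or contact force between any of the fingers, the arm and roll_a above 0.3 N or contact force between any of the fingers, the arm and roll_b above 0.3 N or contact force between any of the fingers, the arm and roll_c above 0.3 N or contact force between any of the fingers, the arm and roll_d above 0.3 N).
It fails at once if a golden roll is pushed out of its place (distance of any of roll_a, roll_b, roll_c, roll_d from where it was at the start of the episode above 0.02 m).
It also fails if it takes over 35 s, if anything falls off the work surface, if the arm or the gripper's body presses on something with over 40 N, if the wrist force passes 120 N, or if a joint passes its speed limit or range.

### The arm

A 6-joint arm with a two-finger parallel gripper is mounted at the origin on a cart in front of the work surface, level with it; the furniture and walls round the work are solid. World frame = base frame: x ahead of the robot, y to its left, z up, the work surface at z = 0. Lengths are in m, angles in rad, forces in N, time in s.
With the tool pointing down it reaches from about 0.225 to 0.875 m from the base axis. Payload 3.4 kg.
Tool frame: the origin (TCP) lies at the very end of the fingers, on their centre line; the grasp point (between the pads) lies 19 mm behind it; z points along the fingers, y is the line along which they close (so a half turn about z gives the same grasp; the last joint's range is limited). The gripper opens to 85 mm and grips with 20 to 120 N. Pads are 22 mm wide; open, the fingers measure 114 mm over their backs; the gripper's body (76 mm by 85 mm) begins 54 mm behind the grasp point. The pads swing forward as they close: fully open they stand 13 mm farther back than shut.
Start: joints at [-1.267, 0.276, 1.505, -0, 1.361, -0.121], TCP at [0.237, -0.524, 0.231] pointing down, gripper open.
Joint ranges: [-2.89, 2.89], [-0.75, 2.08], [0.22, 2.7], [-1.18, 4.32], [0.11, 2.71], [-2.7, 2.7]. Speed limits (rad/s): [2.57, 2.57, 3.14, 3.14, 3.14, 3.14].

### API

Orientations are given as a unit quaternion [w, x, y, z].
In Python, from rig import get_state, optics, sign_off gives the robot as it stands.
- The arm moves only by the tool send_rows, never from a script. Its argument "increments" is a list of rows, each an object with "gripper": the gripper's target within -1 to 1 (shut at 1, half-way at 0, fully open at -1); "linear": the shift along the world's x, y, z in m, a list of three; "delta_rot": the turn, a rotation vector about the world's x, y, z in rad, a list of three. In form: [{"gripper": gripper, "linear": [dx, dy, dz], "delta_rot": [rx, ry, rz]}, ...]. A call has 1 to 8 rows; each row is the pose to reach, as a shift and turn from the pose commanded when the call began; what a row does not reach only later rows make up. A row lasts 1/10 s, in which the tool goes at most 50 mm and 8.59 degrees, less where a joint would pass 70% of its speed; a pose out of reach is approached as far as the arm can. A call with a gripper value outside its range is refused whole. The fingers move at their own pace and stop on an object; "newtons" is the grip in N (left out, the last holds). Time passes only in rows, so rows that repeat a pose let the fingers close. It gives the time, the measured TCP pose, the force, the opening and the grip force at its end, in the units of the state.
- get_state(): the state, without advancing time (a new reading comes with each control period).
- optics.get_image(name): name is "side" or "top" or "wrist"; returns a dict with "pixels" (384x512x3 uint8, blue, green, red), "K" (3x3 intrinsics, pixels), "rvec" (rotation vector, rad) and "tvec" (3), from world to camera coordinates, as OpenCV has them; the wrist camera has in their place "T_tool_cam" (4x4, takes a point from camera to tool coordinates, whose origin is the TCP and whose axes are the flange's). Camera axes: x right, y down, z forward; pixel columns grow to the right and rows downward; lengths in m; the calibration is good to about 2 mm. A picture is of the moment at which its call begins: read the wrist's pose just before it. There is no depth.
- sign_off(): hands the job in; it is judged then, once.
The state is a dict: "clock": time; "qpos": joint angles; "qd": joint speeds; "effort": joint torques, N m; "position": TCP position; "ee_rot": TCP orientation; "contact_force": force on the tool from outside, world axes, zero at the start; "moment": the same for the moment, N m; "width": finger opening in m; "gripper_force": force on a finger pad.
Only numpy, scipy, OpenCV 4.12 (cv2) and the standard library are available. Lean on these libraries where they do the work, as an engineer would, in place of code of your own. Each camera call takes 0.05 s, during which the arm holds its last target. There are 200 camera calls.

## Working session

There is one attempt and no reset: what is moved stays moved. The work goes in short steps, Python scripts to look and compute and a tool call to move; the robot and the scene stay as the last step left them, time stands still between calls to the robot, and variables do not carry over. Pictures are saved under pics/ and viewed, at most 12 in all, crops included, and the job is handed in when it is done.

Besides the shell and the picture viewer there is one more tool, called after "Emit:" as name([rows], argument=value, ...), one row to a line, values as JSON. send_rows: Moves the arm, as the interface text tells. Its arguments: {"type":"object","properties":{"increments":{"type":"array"},"newtons":{"type":"number"}},"required":["increments"]}

```bash
mkdir -p pics; cat > h.py <<'E'
import numpy as np, cv2
from rig import get_state, optics, sign_off
def cam(n):
    s=get_state(); d=optics.get_image(n); K=np.array(d["K"])
    if n=="wrist":
        w,x,y,z=s["ee_rot"]; from scipy.spatial.transform import Rotation as R
        T=np.eye(4); T[:3,:3]=R.from_quat([x,y,z,w]).as_matrix(); T[:3,3]=s["position"]
        C=T@np.array(d["T_tool_cam"])
    else:
        M=np.eye(4); M[:3,:3]=cv2.Rodrigues(np.array(d["rvec"],float))[0]; M[:3,3]=np.ravel(d["tvec"]); C=np.linalg.inv(M)
    return np.array(d["pixels"]),K,C
def ray(K,C,u,v,z):
    r=C[:3,:3]@np.linalg.inv(K)@[u,v,1]; o=C[:3,3]; return o+r*(z-o[2])/r[2]
def proj(K,C,p):
    q=np.linalg.inv(C)@np.append(p,1); q=K@q[:3]; return q[:2]/q[2]
E
python3 - <<'E'
from h import *
a,K,C=cam("top"); cv2.imwrite("pics/top.png",cv2.resize(a,(800,600))); np.savez("top.npz",a=a,K=K,C=C)
b,K,C=cam("side"); cv2.imwrite("pics/side.png",b)
print(get_state())
E
```

```text
{'clock': 0.1, 'qpos': array([-1.26703595e+00,  2.76533705e-01,  1.50602017e+00,  7.83723818e-06,
        1.36070776e+00, -1.20990788e-01]), 'qd': array([-1.35147134e-03, -6.97509006e-04, -3.19191148e-03,  8.69678568e-05,
       -1.07123195e-03, -2.03127211e-03]), 'effort': array([ 8.47646588e-04, -4.17700982e+01, -2.46406317e+01, -3.17394461e-04,
        5.85182002e-03,  1.98468859e-05]), 'position': array([ 0.23681211, -0.52344425,  0.23051967]), 'ee_rot': array([-8.31355904e-04,  9.77532774e-01,  2.10781829e-01, -7.23376570e-05]), 'contact_force': array([-0.89889124,  0.85653041,  0.4759992 ]), 'moment': array([-0.02308189, -0.04976236, -0.00277739]), 'gripper_force': 0.0, 'width': 0.08500313271118035}
```

View pics/top.png

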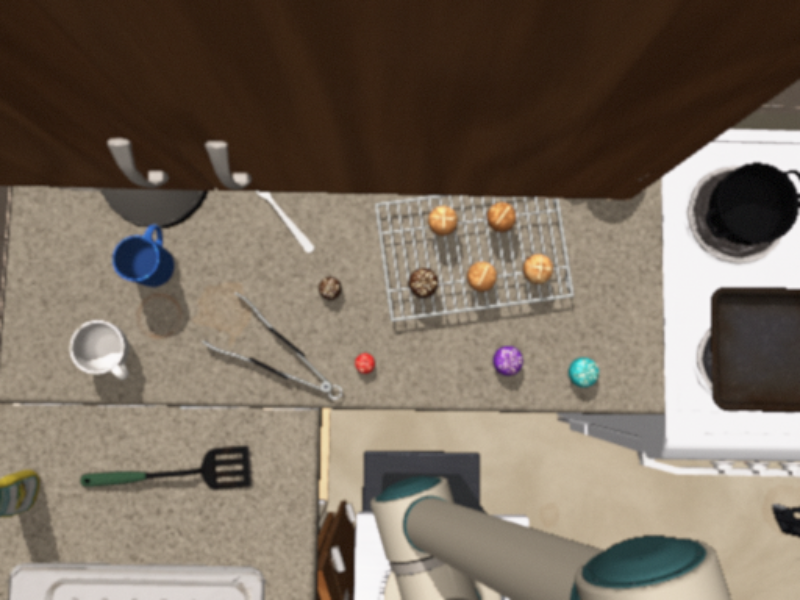

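View pics/side.png

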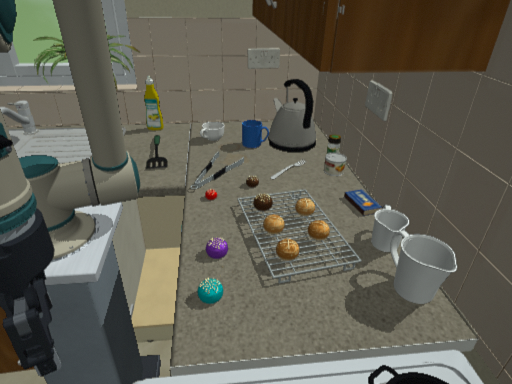

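Candidates (top view, 800x600 px): the dark seeded one on the rack at (423,282), a smaller dark seeded one off the rack at (330,288), purple (508,360), turquoise (584,372) and red (365,363). The one on the rack fits: it is dark, the larger of the two brown ones, and in the front row. The tongs have their pivot at about (333,392), with the jaws at (240,297) and (205,345).

```bash
python3 - <<'E'
from h import *
d=np.load("top.npz"); a,K,C=d["a"],d["K"],d["C"]
hsv=cv2.cvtColor(a,cv2.COLOR_BGR2HSV); s=.64
def P(u,v,z): return ray(K,C,u*s,v*s,z)[:2].round(4)
print("cam",C[:3,3].round(3))
for n,u,v in [("seed",423,282),("b",482,276),("a",538,268),("c",443,220),("d",502,216)]: print(n,P(u,v,.05))
print("small",P(330,288,.02),"red",P(365,363,.02))
for c in [(377,203),(560,195),(573,297),(395,326)]: print("rack",P(*c,.025))
print("pivot",P(333,392,.011),"jaws",P(240,297,.02),P(205,345,.02))
# dark grips
m=((hsv[...,2]<60)).astype(np.uint8); m[:, :]=m
r=np.zeros_like(m); r[int(310*s):int(395*s),int(240*s):int(320*s)]=1
n,l,st,ce=cv2.connectedComponentsWithStats(m*r)
for i in range(1,n):
  if st[i,4]>15: print("grip",st[i],ce[i]/s,P(*(ce[i]/s),.018))
crop=np.hstack([cv2.resize(a[165:265,120:220],(400,400),interpolation=cv2.INTER_CUBIC),cv2.resize(a[150:215,195:260],(400,400),interpolation=cv2.INTER_CUBIC)])
cv2.imwrite("pics/crop.png",crop)
E
```

```text
cam [0.415 0.104 1.28 ]
seed [0.5789 0.046 ]
b [ 0.5923 -0.062 ]
a [ 0.6093 -0.1648]
c [0.6949 0.0109]
d [ 0.7049 -0.098 ]
small [0.568  0.2182] red [0.4296 0.1495]
rack [0.7304 0.1339]
rack [ 0.7537 -0.2119]
rack [ 0.56   -0.2359]
rack [0.499  0.0954]
pivot [0.3749 0.2079] jaws [0.5476 0.3851] [0.457  0.4461]
grip [173 211  19  15  29] [284.80603448 340.46336207] [0.4684 0.2994]
grip [161 230  22  12  39] [267.1875     367.66826923] [0.4175 0.3302]
```

View pics/crop.png

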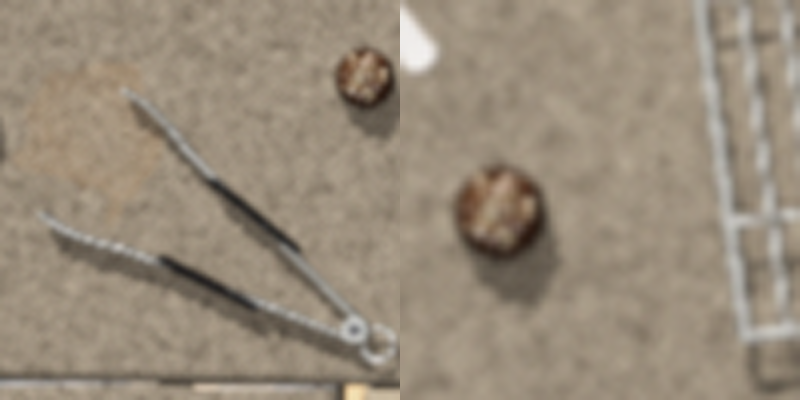

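The crop shows the small decoy (right panel, about 25 mm across) and the tongs: pivot washer at crop (353,329), grips centred at (255,215) and (208,281), jaw tips at (127,90) and (42,214). I'll use these to go above the grips and refine with the wrist camera.

```bash
python3 - <<'E'
from h import *
d=np.load("top.npz"); K,C=d["K"],d["C"]
f=lambda u,v,z: ray(K,C,120+u/4-.375,165+v/4-.375,z)[:2]
p=f(353,329,.018); g1=f(255,215,.02); g2=f(208.5,281,.02); j1=f(127,90,.02); j2=f(42,214,.02)
print(p,g1,g2,j1,j2)
for m in [(g1+g2)/2,(j1+j2)/2]:
  v=m-p; print(m, np.linalg.norm(v), np.arctan2(v[1],v[0]))
print(np.linalg.norm(g1-g2),np.linalg.norm(j1-j2))
from scipy.spatial.transform import Rotation as R
q=get_state()["ee_rot"]; M=R.from_quat([q[1],q[2],q[3],q[0]]).as_matrix(); print(M.round(3))
E
```

```text
[0.38626588 0.22279374] [0.46699086 0.29584256] [0.41873364 0.3276904 ] [0.55609405 0.3919199 ] [0.46464462 0.44951028]
[0.44286225 0.31176648] 0.10544807865140249 1.0042483106684086
[0.51036933 0.42071509] 0.23361191907454174 1.010735573271822
0.057819069953635976 0.1080724273453667
[[ 0.911  0.412 -0.   ]
 [ 0.412 -0.911  0.002]
 [ 0.    -0.002 -1.   ]]
```

Emit:
send_rows([
  {"gripper": -1,"linear": [0.011,0.045,0],"delta_rot": [0,0,0.03]},
  {"gripper": -1,"linear": [0.022,0.09,0],"delta_rot": [0,0,0.06]},
  {"gripper": -1,"linear": [0.033,0.135,0],"delta_rot": [0,0,0.09]},
  {"gripper": -1,"linear": [0.044,0.18,0],"delta_rot": [0,0,0.12]},
  {"gripper": -1,"linear": [0.055,0.225,0],"delta_rot": [0,0,0.15]},
  {"gripper": -1,"linear": [0.066,0.27,0],"delta_rot": [0,0,0.18]},
  {"gripper": -1,"linear": [0.077,0.315,0],"delta_rot": [0,0,0.21]},
  {"gripper": -1,"linear": [0.088,0.36,0],"delta_rot": [0,0,0.24]},
])

```text
clock: 0.9
position: [0.3248, -0.162, 0.2312]
ee_rot: [-0.0, 0.945, 0.326, 0.0]
contact_force: [0.5, -0.1, -0.0]
width: 0.0855
gripper_force: 0.0
```

Emit:
send_rows([
  {"gripper": -1,"linear": [0.011,0.045,0],"delta_rot": [0,0,0.04]},
  {"gripper": -1,"linear": [0.022,0.09,0],"delta_rot": [0,0,0.08]},
  {"gripper": -1,"linear": [0.033,0.135,0],"delta_rot": [0,0,0.12]},
  {"gripper": -1,"linear": [0.044,0.18,0],"delta_rot": [0,0,0.16]},
  {"gripper": -1,"linear": [0.055,0.225,0],"delta_rot": [0,0,0.2]},
  {"gripper": -1,"linear": [0.066,0.27,0],"delta_rot": [0,0,0.24]},
  {"gripper": -1,"linear": [0.077,0.315,0],"delta_rot": [0,0,0.28]},
  {"gripper": -1,"linear": [0.088,0.36,0],"delta_rot": [0,0,0.32]},
])

```text
clock: 1.7
position: [0.4127, 0.1981, 0.2311]
ee_rot: [0.0, 0.881, 0.474, -0.0]
contact_force: [1.4, -0.7, 0.4]
width: 0.0855
gripper_force: 0.0
```

Emit:
send_rows([
  {"gripper": -1,"linear": [0.011,0.04,0],"delta_rot": [0,0,0.02]},
  {"gripper": -1,"linear": [0.022,0.08,0],"delta_rot": [0,0,0.02]},
  {"gripper": -1,"linear": [0.032,0.118,-0.02],"delta_rot": [0,0,0.02]},
  {"gripper": -1,"linear": [0.032,0.118,-0.03],"delta_rot": [0,0,0.02]},
  {"gripper": -1,"linear": [0.032,0.118,-0.03],"delta_rot": [0,0,0.02]},
])

```text
clock: 2.2
position: [0.4433, 0.3136, 0.1988]
ee_rot: [0.0, 0.876, 0.482, -0.003]
contact_force: [-0.4, -1.2, 0.3]
width: 0.0853
gripper_force: 0.0
```

```bash
python3 - <<'E'
from h import *
a,K,C=cam("wrist"); np.savez("w.npz",a=a,K=K,C=C); cv2.imwrite("pics/w1.png",a)
s=get_state(); print(s["position"],s["contact_force"],C[:3,3])
E
```

```text
[0.44380287 0.31311899 0.19999819] [ 0.24857396 -0.13540332 -0.11204042] [0.48593391 0.38180991 0.34132018]
```

View pics/w1.png

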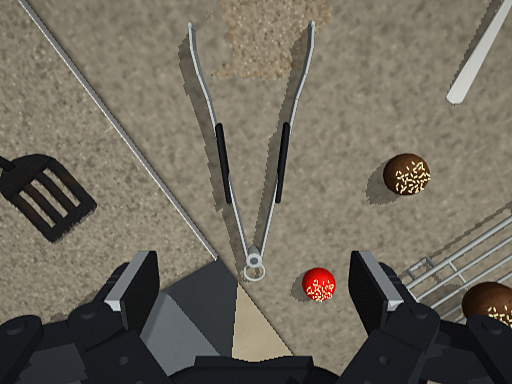

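The wrist view shows the tongs: pivot at (254,259), grip ends at (218,124)/(229,203) and (286,122)/(280,203), jaw tips at (191,24)/(312,24). The small decoy is at (407,175) and the red one at (319,285).

```bash
python3 - <<'E'
from h import *
d=np.load("w.npz"); K,C=d["K"],d["C"]
f=lambda u,v,z=.022: ray(K,C,u,v,z)[:2]
p=f(254,259); gs=(f(218,124)+f(286,122))/2; ge=(f(229,203)+f(280,203))/2; j=(f(191,24)+f(312,24))/2
for n,m in (("far",gs),("near",ge),("mid",(gs+ge)/2),("jaw",j)):
  v=m-p; print(n,m,np.linalg.norm(v),np.arctan2(v[1],v[0]))
print(p, p+.11*(j-p)/np.linalg.norm(j-p), np.linalg.norm(f(191,24)-f(312,24)),np.linalg.norm(f(224,163)-f(283,163)))
s=get_state();q=s["ee_rot"];print(s["position"],2*np.arctan2(q[2],q[1])+ -np.pi/2)
E
```

```text
far [0.46216634 0.34851135] 0.14735575033144677 1.0198906572864133
near [0.42055242 0.27814188] 0.06562868115007527 0.998886601505352
mid [0.44135938 0.31332662] 0.10648720786569411 1.0134186275670694
jaw [0.50766555 0.4209027 ] 0.23285547272008728 1.0161384134358842
[0.38503162 0.22295677] [0.4429634  0.31646564] 0.10564020768885964 0.058532270852558965
[0.44380287 0.31311899 0.19999819] -0.5654660689327644
```

Emit:
send_rows([
  {"gripper": -1,"linear": [0,0.003,-0.045],"delta_rot": [0,0,0.01]},
  {"gripper": -1,"linear": [0,0.003,-0.09],"delta_rot": [0,0,0.01]},
  {"gripper": -1,"linear": [0,0.003,-0.135],"delta_rot": [0,0,0.01]},
  {"gripper": -1,"linear": [0,0.003,-0.17],"delta_rot": [0,0,0.01]},
  {"gripper": -1,"linear": [0,0.003,-0.19],"delta_rot": [0,0,0.01]},
  {"gripper": -1,"linear": [0,0.003,-0.2],"delta_rot": [0,0,0.01]},
  {"gripper": -1,"linear": [0,0.003,-0.2],"delta_rot": [0,0,0.01]},
])

```text
clock: 2.95
position: [0.4448, 0.3159, 0.0011]
ee_rot: [0.0, 0.874, 0.485, -0.001]
contact_force: [-0.5, -0.3, 1.3]
width: 0.0854
gripper_force: 0.0
```

```bash
python3 - <<'E'
from h import *
a,K,C=cam("wrist"); cv2.imwrite("pics/w2.png",a)
s=get_state(); print(s["position"],s["contact_force"])
E
```

```text
[0.44553889 0.31655605 0.00211437] [0.33511203 0.18872408 0.19999187]
```

View pics/w2.png

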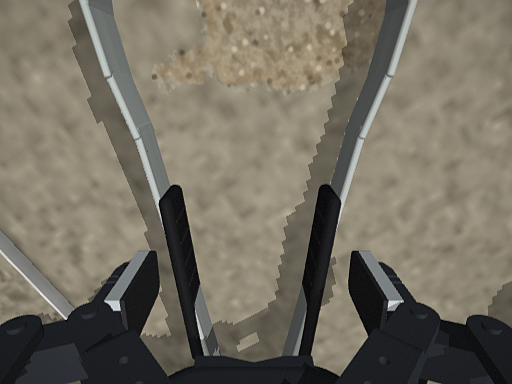

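The fingers straddle both grips with about equal gaps (edges at x=158/180 and 330/350). I'll lower slightly and close part way.

Emit:
send_rows([
  {"gripper": -1,"linear": [0,0,-0.006],"delta_rot": [0,0,0]},
  {"gripper": -0.36,"linear": [0,0,-0.006],"delta_rot": [0,0,0]},
  {"gripper": -0.36,"linear": [0,0,-0.006],"delta_rot": [0,0,0]},
  {"gripper": -0.36,"linear": [0,0,-0.006],"delta_rot": [0,0,0]},
  {"gripper": -0.36,"linear": [0,0,-0.006],"delta_rot": [0,0,0]},
], newtons=40)

```text
clock: 3.5
position: [0.4462, 0.3178, -0.0028]
ee_rot: [0.0, 0.874, 0.486, 0.002]
contact_force: [-0.8, -0.3, 6.4]
width: 0.0588
gripper_force: 8.2
```

Emit:
send_rows([
  {"gripper": -0.36,"linear": [0,0,0.005],"delta_rot": [0,0,0]},
  {"gripper": -0.36,"linear": [0,0,0.03],"delta_rot": [0,0,0]},
  {"gripper": -0.36,"linear": [0,0,0.06],"delta_rot": [0,0,0]},
  {"gripper": -0.36,"linear": [0,0,0.09],"delta_rot": [0,0,0]},
  {"gripper": -0.36,"linear": [0,0,0.12],"delta_rot": [0,0,0]},
  {"gripper": -0.36,"linear": [0,0,0.14],"delta_rot": [0,0,0]},
  {"gripper": -0.36,"linear": [0,0,0.15],"delta_rot": [0,0,0]},
  {"gripper": -0.36,"linear": [0,0,0.15],"delta_rot": [0,0,0]},
])

```text
clock: 4.3
position: [0.4456, 0.3175, 0.1467]
ee_rot: [0.0, 0.874, 0.486, 0.002]
contact_force: [-0.1, -0.3, -1.1]
width: 0.0582
gripper_force: 6.7
```

```bash
python3 - <<'E'
from h import *
a,K,C=cam("wrist"); b,_,_=cam("side"); cv2.imwrite("pics/w3.png",np.hstack([cv2.resize(a,(400,300)),cv2.resize(b[100:250,150:350],(400,300))]))
s=get_state(); print(s["position"],s["contact_force"],s["width"],s["gripper_force"])
E
```

```text
[0.44427396 0.31671452 0.14449267] [-0.45118616 -0.05305507 -1.04820523] 0.05826138210741085 6.659230117220432
```

View pics/w3.png

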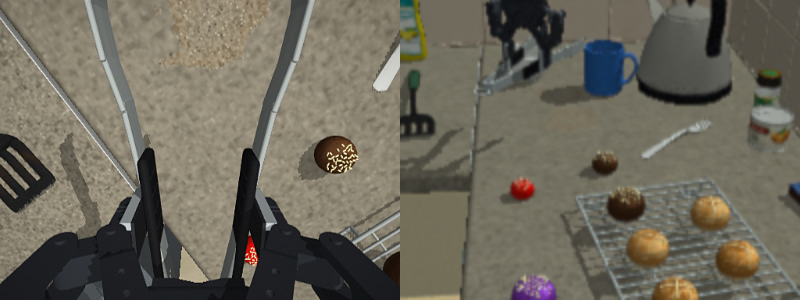

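The tongs are up in the gripper and level. Next I turn them to face the rack from the front.

Emit:
send_rows([
  {"gripper": -0.36,"linear": [-0.002,-0.036,0],"delta_rot": [0,0,-0.11]},
  {"gripper": -0.36,"linear": [-0.004,-0.072,0],"delta_rot": [0,0,-0.22]},
  {"gripper": -0.36,"linear": [-0.006,-0.108,0],"delta_rot": [0,0,-0.33]},
  {"gripper": -0.36,"linear": [-0.008,-0.144,0],"delta_rot": [0,0,-0.45]},
  {"gripper": -0.36,"linear": [-0.01,-0.18,0],"delta_rot": [0,0,-0.56]},
  {"gripper": -0.36,"linear": [-0.012,-0.216,0],"delta_rot": [0,0,-0.67]},
  {"gripper": -0.36,"linear": [-0.014,-0.252,0],"delta_rot": [0,0,-0.79]},
  {"gripper": -0.36,"linear": [-0.016,-0.285,0],"delta_rot": [0,0,-0.9]},
])

```text
clock: 5.2
position: [0.4276, 0.0306, 0.1439]
ee_rot: [-0.0, 0.998, 0.055, -0.002]
contact_force: [-0.0, -0.4, -1.2]
width: 0.058
gripper_force: 6.7
```

Emit:
send_rows([
  {"gripper": -0.36,"linear": [0,0,0],"delta_rot": [0,0,0]},
  {"gripper": -0.36,"linear": [0,0,0],"delta_rot": [0,0,0]},
  {"gripper": -0.36,"linear": [0,0,0],"delta_rot": [0,0,0]},
])

```text
clock: 5.5
position: [0.4285, 0.0328, 0.1446]
ee_rot: [-0.0, 0.998, 0.058, -0.001]
contact_force: [-0.1, 0.0, -1.8]
width: 0.0583
gripper_force: 6.7
```

```bash
python3 - <<'E'
from h import *
a,K,C=cam("wrist"); np.savez("w4.npz",a=a,K=K,C=C);cv2.imwrite("pics/w4.png",a)
s=get_state(); print(s["position"],s["ee_rot"],s["contact_force"],s["width"],s["gripper_force"])
E
```

```text
[0.42860991 0.03295609 0.1447326 ] [-2.77309850e-04  9.98309045e-01  5.81250943e-02 -6.68786045e-04] [-0.09126143  1.04310798 -1.85883329] 0.05828036766456604 6.658123709494248
```

View pics/w4.png

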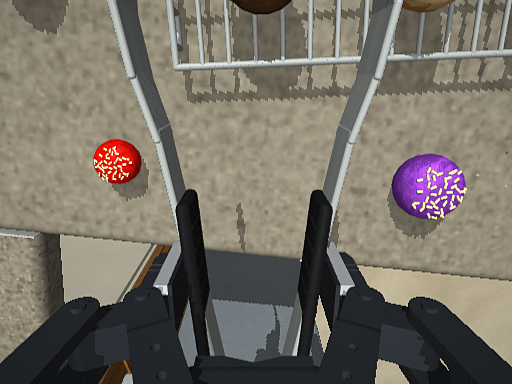

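Red at (117,161) and purple (430,186) are well clear of the tongs; the seeded roll is at the top edge (262,5). I'll move forward over the target and look again.

Emit:
send_rows([
  {"gripper": -0.36,"linear": [0.02,0,0],"delta_rot": [0,0,0]},
  {"gripper": -0.36,"linear": [0.035,0,0],"delta_rot": [0,0,0]},
  {"gripper": -0.36,"linear": [0.05,0,0],"delta_rot": [0,0,0]},
  {"gripper": -0.36,"linear": [0.05,0,0],"delta_rot": [0,0,0]},
  {"gripper": -0.36,"linear": [0.05,0,0],"delta_rot": [0,0,0]},
])

```text
clock: 6.05
position: [0.4787, 0.0324, 0.145]
ee_rot: [-0.0, 0.998, 0.058, -0.001]
contact_force: [0.0, 0.6, -0.6]
width: 0.058
gripper_force: 6.7
```

```bash
python3 - <<'E'
from h import *
a,K,C=cam("wrist"); np.savez("w5.npz",a=a,K=K,C=C);cv2.imwrite("pics/w5.png",a)
s=get_state(); print(s["position"],s["ee_rot"],s["contact_force"],s["width"],s["gripper_force"])
E
```

```text
[0.47815843 0.03233759 0.14493508] [-6.45817230e-05  9.98337723e-01  5.76266834e-02 -9.75618315e-04] [ 0.65495953  0.62827335 -0.83779098] 0.0583436575102165 6.660135352285579
```

View pics/w5.png

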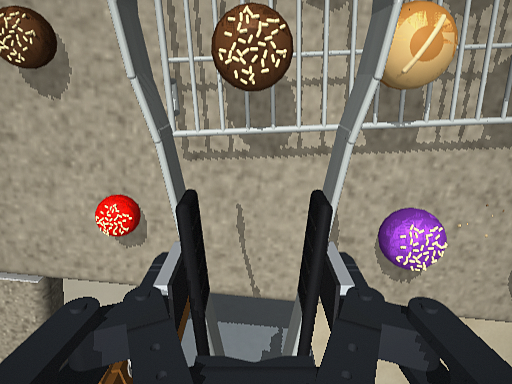

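The seeded roll is at (252,46), spanning x 212–292, between the jaws; golden b is at (418,45). The dark one at (25,37) off the rack is the smaller decoy. The on-rack one is confirmed as the target.

```bash
python3 - <<'E'
from h import *
from scipy.spatial.transform import Rotation as R
d=np.load("w5.npz"); K,C=d["K"],d["C"]
s=get_state(); q=s["ee_rot"]; M=R.from_quat([q[1],q[2],q[3],q[0]]).as_matrix(); h=M[:,0]; y=M[:,1]; p=s["position"]
print("x",h.round(3))
r=ray(K,C,252,46,.043); print("roll wrist",r, "d",np.linalg.norm(ray(K,C,212,46,.043)-ray(K,C,292,46,.043)))
t=np.load("top.npz"); r2=ray(t["K"],t["C"],423*.64,282*.64,.045); print("top",r2)
b=ray(K,C,418,45,.043);print("b",b)
for x in (r,r2): print("in tool: fwd",(x-p)@h,"side(tool y)",(x-p)@y)
# tongs far grip ends, heights approx TCP+.025
z=p[2]+.025
g=(ray(K,C,187,192,z)+ray(K,C,321,192,z))/2; print("grip far end fwd",(g-p)@h,(g-p)@y)
E
```

```text
x [ 0.993  0.115 -0.002]
roll wrist [0.57866293 0.04547168 0.043     ] d 0.05459665366029561
top [0.57960492 0.04573629 0.045     ]
b [ 0.59226981 -0.06683874  0.043     ]
in tool: fwd 0.10154583557214403 side(tool y) -0.0014580310447240008
in tool: fwd 0.10250813615685452 side(tool y) -0.0016129876295046107
grip far end fwd 0.039454522744885444 -0.00016323555847406614
```

Emit:
send_rows([
  {"gripper": -0.36,"linear": [0.002,0.0015,-0.02],"delta_rot": [0,0,0]},
  {"gripper": -0.36,"linear": [0.002,0.0015,-0.045],"delta_rot": [0,0,0]},
  {"gripper": -0.36,"linear": [0.002,0.0015,-0.07],"delta_rot": [0,0,0]},
  {"gripper": -0.36,"linear": [0.002,0.0015,-0.09],"delta_rot": [0,0,0]},
  {"gripper": -0.36,"linear": [0.002,0.0015,-0.105],"delta_rot": [0,0,0]},
  {"gripper": -0.36,"linear": [0.002,0.0015,-0.115],"delta_rot": [0,0,0]},
  {"gripper": -0.36,"linear": [0.002,0.0015,-0.115],"delta_rot": [0,0,0]},
  {"gripper": -0.36,"linear": [0.002,0.0015,-0.115],"delta_rot": [0,0,0]},
])

```text
clock: 6.9
position: [0.4811, 0.0336, 0.0307]
ee_rot: [0.0, 0.998, 0.057, 0.0]
contact_force: [-0.1, -0.4, -0.2]
width: 0.0581
gripper_force: 6.7
```

```bash
python3 - <<'E'
from h import *
a,K,C=cam("wrist"); b,_,_=cam("side"); cv2.imwrite("pics/w6.png",np.hstack([cv2.resize(a,(400,300)),cv2.resize(b[150:270,180:340],(400,300))]))
s=get_state(); print(s["position"],s["contact_force"],s["width"],s["gripper_force"])
E
```

```text
[0.48166522 0.03352335 0.03117804] [ 0.2172974  -0.24374672 -0.3522272 ] 0.058170175114806204 6.659194305539131
```

View pics/w6.png

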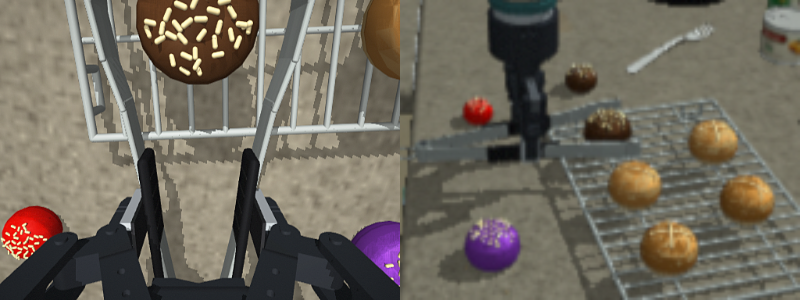

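The jaws straddle the roll, level and clear of roll b. Closing now.

Emit:
send_rows([
  {"gripper": -0.2,"linear": [0,0,-0.001],"delta_rot": [0,0,0]},
  {"gripper": -0.1,"linear": [0,0,-0.001],"delta_rot": [0,0,0]},
  {"gripper": 0,"linear": [0,0,-0.001],"delta_rot": [0,0,0]},
  {"gripper": 0.1,"linear": [0,0,-0.001],"delta_rot": [0,0,0]},
  {"gripper": 0.25,"linear": [0,0,-0.001],"delta_rot": [0,0,0]},
  {"gripper": 0.25,"linear": [0,0,-0.001],"delta_rot": [0,0,0]},
  {"gripper": 0.25,"linear": [0,0,-0.001],"delta_rot": [0,0,0]},
  {"gripper": 0.25,"linear": [0,0,-0.001],"delta_rot": [0,0,0]},
])

```text
clock: 7.8
position: [0.4812, 0.0335, 0.0294]
ee_rot: [0.0, 0.998, 0.057, 0.0]
contact_force: [0.6, -0.8, 0.5]
width: 0.0404
gripper_force: 40.2
```

Emit:
send_rows([
  {"gripper": 0.25,"linear": [0,0,0],"delta_rot": [0,0,0]},
  {"gripper": 0.25,"linear": [0,0,0],"delta_rot": [0,0,0]},
  {"gripper": 0.25,"linear": [0,0,0],"delta_rot": [0,0,0]},
  {"gripper": 0.25,"linear": [0,0,0],"delta_rot": [0,0,0]},
])

```text
clock: 8.2
position: [0.4812, 0.0335, 0.0294]
ee_rot: [0.0, 0.998, 0.057, 0.0]
contact_force: [-0.2, -0.8, 0.2]
width: 0.0399
gripper_force: 40.2
```

```bash
python3 - <<'E'
from h import *
a,K,C=cam("wrist"); b,_,_=cam("side"); cv2.imwrite("pics/w7.png",np.hstack([cv2.resize(a,(400,300)),cv2.resize(b[150:270,180:340],(400,300))]))
s=get_state(); print(s["position"],s["contact_force"],s["width"],s["gripper_force"])
E
```

```text
[0.4811272  0.03354079 0.02937058] [ 0.42814753 -0.72978452 -0.12707496] 0.04042044350308744 40.216389298439026
```

View pics/w7.png

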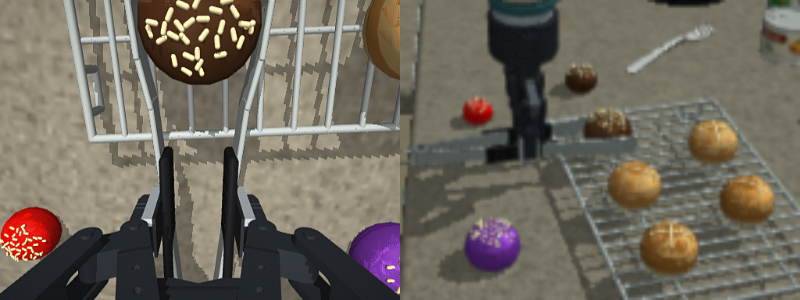

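Grip width is 40 mm at 40 N, as expected for closing on the 56 mm roll. Lifting.

Emit:
send_rows([
  {"gripper": 0.25,"linear": [0,0,0.004],"delta_rot": [0,0,0]},
  {"gripper": 0.25,"linear": [0,0,0.012],"delta_rot": [0,0,0]},
  {"gripper": 0.25,"linear": [0,0,0.025],"delta_rot": [0,0,0]},
  {"gripper": 0.25,"linear": [0,0,0.04],"delta_rot": [0,0,0]},
  {"gripper": 0.25,"linear": [0,0,0.055],"delta_rot": [0,0,0]},
  {"gripper": 0.25,"linear": [0,0,0.07],"delta_rot": [0,0,0]},
  {"gripper": 0.25,"linear": [0,0,0.085],"delta_rot": [0,0,0]},
  {"gripper": 0.25,"linear": [0,0,0.1],"delta_rot": [0,0,0]},
])

```text
clock: 9.1
position: [0.4805, 0.0337, 0.1303]
ee_rot: [-0.0, 0.998, 0.057, -0.0]
contact_force: [-0.6, -0.1, -1.5]
width: 0.0402
gripper_force: 40.6
```

Emit:
send_rows([
  {"gripper": 0.25,"linear": [0,0,0.015],"delta_rot": [0,0,0]},
  {"gripper": 0.25,"linear": [0,0,0.03],"delta_rot": [0,0,0]},
  {"gripper": 0.25,"linear": [0,0,0.04],"delta_rot": [0,0,0]},
  {"gripper": 0.25,"linear": [0,0,0.047],"delta_rot": [0,0,0]},
  {"gripper": 0.25,"linear": [0,0,0.05],"delta_rot": [0,0,0]},
  {"gripper": 0.25,"linear": [0,0,0.05],"delta_rot": [0,0,0]},
  {"gripper": 0.25,"linear": [0,0,0.05],"delta_rot": [0,0,0]},
  {"gripper": 0.25,"linear": [0,0,0.05],"delta_rot": [0,0,0]},
])

```text
clock: 9.9
position: [0.4805, 0.0336, 0.1787]
ee_rot: [-0.0, 0.998, 0.057, -0.001]
contact_force: [-1.2, -1.0, -1.8]
width: 0.0399
gripper_force: 40.5
```

```bash
python3 - <<'E'
from h import *
a,K,C=cam("wrist"); b,_,_=cam("side"); cv2.imwrite("pics/w8.png",np.hstack([cv2.resize(a,(400,300)),cv2.resize(b[100:280,160:400],(400,300))]))
s=get_state(); print(s["position"],s["contact_force"],s["width"],s["gripper_force"])
E
```

```text
[0.48067513 0.03360281 0.17884681] [-0.64445657 -0.18715005 -1.29392042] 0.03949187883892725 40.551554560661316
```

View pics/w8.png

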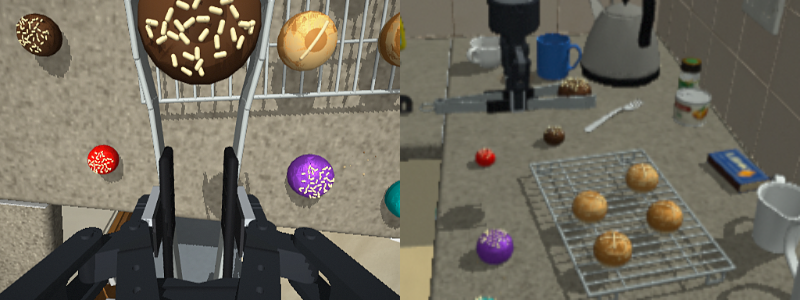

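The seeded roll hangs level in the tongs about 17 cm above the worktop, still and in the same place relative to the jaws. The golden rolls are where they were.

```bash
python3 -c "
from rig import sign_off
print(sign_off())"
```

```text
the job is handed in; nothing more can be done
None
```

I handed the job in with the dark seeded roll held level in the tongs, its base about 15 cm above the rack wires; the golden rolls looked undisturbed and it took about 10 s of the 35 s, but no verdict came back.

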